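Wedge-lock the manifold block in its fixture

ROBOT

A 6-joint arm with a two-finger parallel gripper is mounted at the origin on a cart in front of the work surface, level with it; the furniture and walls round the work are solid. World frame = base frame: x ahead of the robot, y to its left, z up, the work surface at z = 0. Lengths are in m, angles in rad, forces in N, time in s.
With the tool pointing down it reaches from about 0.3 to 0.875 m from the base axis. Payload 4.2 kg.
Tool frame: the origin (TCP) lies midway between the tips of the shut fingers; the grasp point (between the pads) lies 19 mm behind it (ctrl.pinch_z is the distance from the TCP to the grasp point, in m); z points along the fingers, y is the line along which they close (so a half turn about z gives the same grasp; the last joint's range is limited). The gripper opens to 85 mm and grips with 20 to 120 N. Pads are 22 mm wide; open, the fingers measure 114 mm over their backs; the gripper's body (76 mm by 85 mm) begins 54 mm behind the grasp point. The pads swing forward as they close: fully open they stand 13 mm farther back than shut.
Start: joints at [1.138, 0.32, 1.565, -0, 1.257, -0.02], TCP at [0.231, 0.527, 0.231] pointing down, gripper open.
Joint ranges: [-3.11, 3.11], [-0.84, 2.01], [0.21, 2.61], [-1.34, 4.49], [0.05, 2.63], [-2.56, 2.56]. Speed limits (rad/s): [2.57, 2.57, 3.14, 3.14, 3.14, 3.14].

INTERFACE

Orientations are given as a unit quaternion [x, y, z, w].
In Python, from station import ctrl gives the robot as it stands.
- The arm moves only by the shell command python3 -m jog 'ROWS' [FORCE]. ROWS is JSON, a list that holds one entry, the list of rows, each a list of 5 numbers: the shift along the tool's x, y, z in mm, then the turn about the tool's z in rad, then the opening, from 0 (shut) to 1 (fully open). In form: [[[dx, dy, dz, spin, claw], ...]]. A call has 1 to 20 rows; each row is the pose to reach, as a shift and turn from the pose commanded when the call began, along the tool's axes at that moment; what a row does not reach only later rows make up. A row lasts 1/8 s, in which the tool goes at most 62.5 mm and 10.7 degrees, less where a joint would pass 70% of its speed; a pose out of reach is approached as far as the arm can. A call with a gripper value outside its range is refused whole. The fingers move at their own pace and stop on an object; FORCE is the grip in N (left out, the last holds). Time passes only in rows, so rows that repeat a pose let the fingers close. It gives the time, the measured TCP pose, the force, the opening and the grip force at its end, in the units of the state.
- ctrl.read_state(): the state, without advancing time (a new reading comes with each control period).
- ctrl.read_camera(name): name is "side" or "top" or "wrist"; returns a dict with "img" (420x560x3 uint8, red, green, blue), "vfov" (degrees; the focal length in pixels is half the picture's height over the tangent of half this angle, whatever the lens; pixels are square), "cx", "cy" (the principal point, pixels), "xyz" and "rotation" of the camera in the world. Camera axes: x right, y up, looking along -z (the intrinsics and any distortion apply to the point x, -y, -z); pixel columns grow to the right and rows downward; lengths in m; the calibration is good to about 2 mm. A picture is of the moment at which its call begins. There is no depth.
- ctrl.close_job(): hands the job in; it is judged then, once.
The state is a dict: "clock": time; "joint_pos": joint angles; "joint_vel": joint speeds; "tau": joint torques, N m; "eef_pos": TCP position; "ee_rot": TCP orientation; "wrist_force": force on the tool from outside, world axes, zero at the start; "ft_torque": the same for the moment, N m; "gripper_width": opening from 0.0 (shut) to 1.0 (fully open); "grasp_force": force on a finger pad.
Only numpy, scipy, OpenCV 4.12 (cv2) and the standard library are available. Lean on these libraries where they do the work, as an engineer would, in place of code of your own. Each camera call takes 0.05 s, during which the arm holds its last target. There are 200 camera calls.

TASK

Set the aluminium manifold block down in the nest of the blue holding fixture, next to the sprung pad. Then put the orange wedge into the gap between the block and the angled wall and drive it fully home, until its lug meets the end of the wall and the block is locked tight against the pad. Leave both parts in place and do not disturb the other things on the bench.

Things in the scene. Friction and masses are not known exactly. Their poses are not given: they have to be found in the camera images.
- fixture: Fixture bolted to the bench: blue base plate 8 mm thick, x -60 to +62, y -66 to +66 mm, with steel walls up to 28 mm above the bench. Origin: on the bench under the nest's centre, z up, yaw 0 = world axes. The wedge is driven along +x. Pad on the -y side (housing behind it y -47 to -60), angled wall on the +y side. A tongue of the plate (y 10 to 66) reaches to x = -128 mm under the wedge's handle.
- nest (a point): Centre of the nest floor (plate top, 8 mm over the bench; fixture's axes). The block stands here, its 70 mm length along x: back stop at x = +41 mm (28 mm high over the bench, y -28 to +14), low sill at x = -41 mm (6 mm over the plate, y -25 to +14), so 12 mm of play along x. Pad face at y = -25 mm at rest (64 mm long, z 1.5 to 18.5 mm over the plate).
- wall_front (a point): Front end of the angled wall, at its inner face, on the plate top: x = -50, y = +46 mm in the fixture frame. From here the inner face runs 90 mm along +x, closing toward the pad by 1 in 6 (y = 31 mm at x = +40). Wall about 18 mm thick, 20 mm high over the plate. The wedge's lug stops against this end.
- wedge_home (a point): Where the wedge's origin lies when it is fully home: x = -50, y = +31, z = 8 mm in the fixture frame, wedge axes parallel to the fixture's (same yaw).
- pad (a joint): Sprung pad of the fixture (black rubber on steel): 0 at rest, grows to 0.009 m as it is pushed toward -y of the fixture; spring 1500 N/m. With the wedge home it reads about 0.0045 to 0.005 (about 7 N).
- manifold: Aluminium valve manifold block, 70 (x) x 50 (y) x 50 (z) mm, about 0.45 kg, three brass hex plugs 7 mm high on top. Origin: centre of its underside. Symmetrical under a half turn about z.
- wedge: Orange wedge, 155 mm long, 24 mm high, 90 g, lying as it is to be used. Origin: underside, mid handle, at the shoulder (front face of the lug). Tip at x = +90 mm. Flat face y = -11 (to the block); tapered face from y = +15 at x = 0 to 0 at the tip (to the angled wall). Handle x -65 to 0, y -11 to +11. Lug x -10 to 0, out to y = +25.
- handle (a point): Middle of the wedge's ribbed handle, 22 mm wide in y: x = -35 mm, z = 12 mm in the wedge frame; the handle's end is 30 mm behind it. With the block against the resting pad the wedge slides in freely to 30 mm before home; from there it pushes block and pad aside by 5 mm, which takes a push rising to about 5 to 10 N; pushed harder it only meets the stop, and it stays where it is left.
- gauge: Bystander: black pressure gauge with brass stem, 95 x 63 x 34 mm, lying. Origin: centre of its underside.
- tape: Bystander: roll of black insulating tape, 55 mm across, 19 mm high. Origin: centre of its underside.
- adapter: Bystander: steel hexagonal adapter standing upright, 27 x 31 x 45 mm. Origin: centre of its underside.
Mind the look-alikes: they are no part of the job. There is more than one size of the wedge; the job needs the larger. What is shaped like the manifold but red is not meant.

How it is judged:
By the outcome, as a careful person would: the job done as asked, in the order asked, and still so for the second after the job is handed in, with the robot touching nothing.
It also fails if it takes over 67 s, if anything falls off the work surface, if the arm or the gripper's body presses on something with over 40 N, if the wrist force passes 120 N, or if a joint passes its speed limit or range.

## Working session

There is one attempt and no reset: what is moved stays moved. The work goes in short steps, Python scripts to look and compute and a shell command to move; the robot and the scene stay as the last step left them, time stands still between calls to the robot, and variables do not carry over. Pictures are saved under pics/ and viewed, at most 10 in all, crops included, and the job is handed in when it is done.

```bash
mkdir -p pics; ls; python3 - <<'E'
from station import ctrl
import cv2,numpy as np
for n in("top","side"):
    c=ctrl.read_camera(n); cv2.imwrite(f"pics/{n}0.png",c["img"][:,:,::-1]); print(n,{k:(np.round(v,4).tolist()) for k,v in c.items() if k not in("img",) and not isinstance(v,str)})
print(ctrl.read_state(),ctrl.pinch_z)
E
```

```text
pics
top {'vfov': 42.3221, 'cx': 275.1037, 'cy': 217.2117, 'xyz': [0.428, 0.0222, 1.4184], 'rotation': [-0.0181, 0.0344, 0.7112, -0.7019]}
side {'vfov': 53.5046, 'cx': 267.5058, 'cy': 212.518, 'xyz': [0.1031, -0.7687, 0.7228], 'rotation': [0.4283, -0.1195, -0.2323, 0.865]}
{'clock': 0.1, 'joint_pos': array([ 1.13798722e+00,  3.20214550e-01,  1.56555182e+00,  5.13349272e-06,
        1.25742516e+00, -1.99906034e-02]), 'joint_vel': array([-0.00048135,  0.00034334, -0.00014659, -0.00066022,  0.00055441,
       -0.00024341]), 'tau': array([ 1.17366584e-03, -4.16405225e+01, -2.34705698e+01,  2.31056902e-04,
        4.77834445e-03,  5.35631239e-05]), 'eef_pos': array([0.23049685, 0.52630589, 0.23057608]), 'ee_rot': array([ 2.04947414e-01,  9.78772659e-01, -7.78492148e-04, -1.81829950e-04]), 'wrist_force': array([ 0.56231391, -0.22098053,  0.21393358]), 'ft_torque': array([-0.03256992, -0.03715148,  0.03283035]), 'grasp_force': 0.0, 'gripper_width': 1.001618639251685} 0.0187
```

View pics/top0.png

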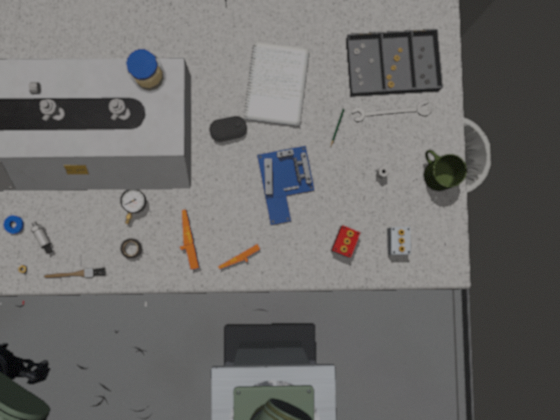

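View pics/side0.png

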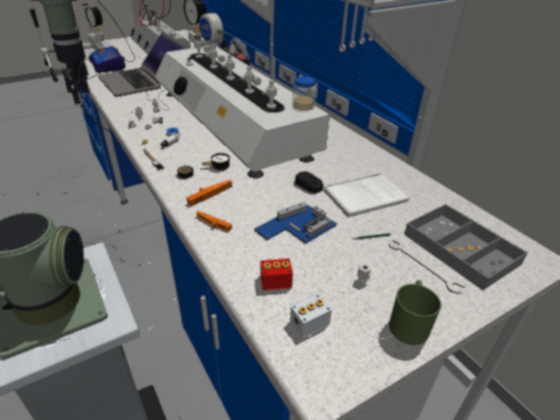

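Top view: two orange wedges, A at (189,240), about 61 px long, and B at (240,257), about 43 px long. At about 382 px/m A is near 155 mm, so A is the one meant. There are two blocks, red at (346,242) and grey aluminium at (401,241). The grey one is meant. The fixture is at (285,185), with its tongue toward the robot. I'll confirm this in an enlarged crop and measure.

```bash
cat > h.py <<'E'
import cv2,numpy as np
from scipy.spatial.transform import Rotation as R
from station import ctrl
def cam(n,save=None):
    c=ctrl.read_camera(n)
    if save: cv2.imwrite(f"pics/{save}.png",c["img"][:,:,::-1])
    return c
def ray(c,uv):
    uv=np.atleast_2d(uv).astype(float); h=c["img"].shape[0]; f=h/2/np.tan(np.radians(c["vfov"])/2)
    d=np.c_[(uv[:,0]-c["cx"])/f,-(uv[:,1]-c["cy"])/f,-np.ones(len(uv))]
    rot=np.asarray(c["rotation"]); r=R.from_quat(rot) if rot.size==4 else R.from_matrix(rot)
    return np.asarray(c["xyz"]),r.apply(d)
def plane(c,uv,z):
    o,d=ray(c,uv); return o+d*((z-o[2])/d[:,2])[:,None]
def proj(c,p):
    p=np.atleast_2d(p); f=c["img"].shape[0]/2/np.tan(np.radians(c["vfov"])/2)
    rot=np.asarray(c["rotation"]); r=R.from_quat(rot) if rot.size==4 else R.from_matrix(rot)
    q=r.inv().apply(p-np.asarray(c["xyz"])); return np.c_[c["cx"]+f*q[:,0]/-q[:,2],c["cy"]-f*q[:,1]/-q[:,2]]
def tri(c1,u1,c2,u2):
    o1,d1=ray(c1,u1);o2,d2=ray(c2,u2);d1,d2=d1[0],d2[0]
    s=np.linalg.lstsq(np.c_[d1,-d2],o2-o1,rcond=None)[0]
    a,b=o1+s[0]*d1,o2+s[1]*d2; return (a+b)/2,np.linalg.norm(a-b)
def blobs(img,lo,hi,amin=60):
    m=cv2.inRange(cv2.cvtColor(img,cv2.COLOR_RGB2HSV),lo,hi)
    cs,_=cv2.findContours(m,cv2.RETR_EXTERNAL,cv2.CHAIN_APPROX_NONE)
    return [k for k in cs if cv2.contourArea(k)>amin],m
E
python3 - <<'E'
from h import *
t=cam("top");s=cam("side")
im=t["img"][:,:,::-1][135:285,165:425]; cv2.imwrite("pics/crop.png",cv2.resize(im,(780,450),interpolation=cv2.INTER_CUBIC))
for nm,lo,hi in(("orange",(5,150,120),(18,255,255)),("blue",(105,120,60),(125,255,255))):
  for c,n in((t,"top"),(s,"side")):
    for k in blobs(c["img"],lo,hi,150)[0]:
        r=cv2.minAreaRect(k); b=cv2.boxPoints(r)
        print(nm,n,np.round(r[0],1),np.round(r[1],1)); 
        if n=="top": print(np.round(plane(c,b,0.02 if nm=="orange" else .008)[:,:2],4).tolist())
E
```

```text
orange top [240.  258.7] [ 8.2 42.9]
[[0.4087, 0.1338], [0.4619, 0.0377], [0.4435, 0.0275], [0.3904, 0.1235]]
orange top [185.7 239.7] [58.8 12.7]
[[0.5476, 0.2514], [0.5542, 0.2196], [0.4062, 0.188], [0.3998, 0.2196]]
orange side [208.3 188.5] [ 7.1 45.7]
blue top [ 13.  224.5] [17. 18.]
[[0.5444, 0.688], [0.5439, 0.6421], [0.5, 0.6412], [0.5006, 0.687]]
blue top [286.4 185.1] [69.9 44.9]
[[0.6973, 0.0319], [0.7185, -0.0845], [0.5365, -0.1155], [0.5159, -0.0001]]
blue top [141.2  63.8] [28.3 27.6]
[[0.9456, 0.3897], [0.9984, 0.3386], [0.9437, 0.2856], [0.8912, 0.3368]]
blue side [205.2 328.9] [240.9  53.2]
blue side [295.4 228. ] [32.4 75.1]
blue side [126.  157.6] [55.3 19.1]
blue side [ 97.6 140.1] [103.9  14.1]
blue side [104.2  55.2] [12.9 26. ]
blue side [350.2  60.6] [192.7 105.3]
blue side [241.2  29.3] [96.2 43.8]
```

View pics/crop.png

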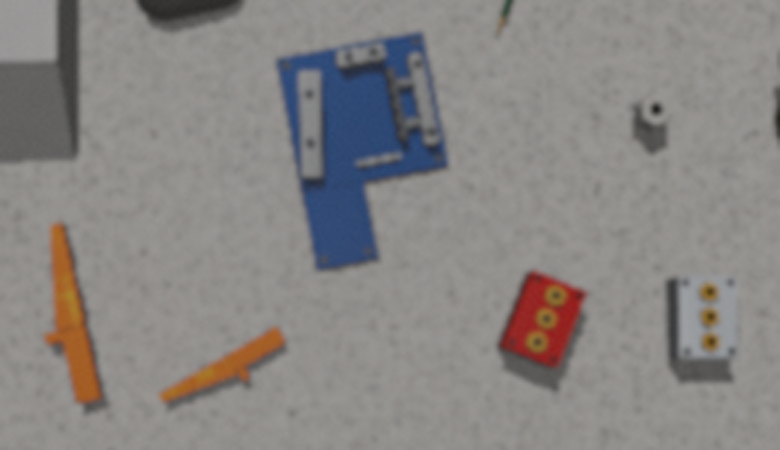

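The crop confirms it. The larger wedge is at left: tip up at crop (58,225), handle end (88,400), lug on its left (50,340), so it already points +x. The grey block has three brass plugs in a column at crop (709,292)–(710,342). The fixture's angled wall is at left, its back stop at top, its pad at right. Next I need the plug heights by triangulation, the wrist camera's mounting, and rough targets.

```bash
cat >> h.py <<'E'
def jogto(x,y,z,ang=None):
    """shift (tool mm) + spin to reach TCP xyz with tool-y axis at world angle ang (mod pi)"""
    s=ctrl.read_state(); r=R.from_quat(s["ee_rot"]); p=np.array([x,y,z])-s["eef_pos"]
    ty=r.apply([0,1,0]); a0=np.arctan2(ty[1],ty[0])
    sp=0 if ang is None else -((ang-a0+np.pi/2)%np.pi-np.pi/2)
    print("clock %.2f jog mm"%s["clock"],np.round(r.inv().apply(p)*1e3,1),"spin %.3f"%sp,"j6 %.2f"%s["joint_pos"][5])
E
python3 - <<'E'
from h import *
t=cam("top");s=cam("side");w=cam("wrist","w0")
st=ctrl.read_state();r=R.from_quat(st["ee_rot"])
rot=np.asarray(w["rotation"]);rw=R.from_quat(rot) if rot.size==4 else R.from_matrix(rot)
print("cam in tool",r.inv().apply(w["xyz"]-st["eef_pos"]),"view dir",r.inv().apply(rw.apply([[0,0,-1],[1,0,0]])),w["vfov"])
P={}
for c,n in((t,"top"),(s,"side")):
    cs,_=blobs(c["img"],(12,100,90),(32,255,255),3)
    for k in cs:
        m=cv2.moments(k);u=np.array([m["m10"],m["m01"]])/m["m00"]
        if (n=="top" and 390<u[0]<415 and 225<u[1]<260) or (n=="side" and 290<u[0]<330 and 290<u[1]<320): print(n,u.round(1)); P.setdefault(n,[]).append(u)
print({k:len(v) for k,v in P.items()})
a=np.mean(P["top"],0);b=np.mean(P["side"],0);print("block plugs",tri(t,a,s,b), plane(t,P["top"],.058).round(4).tolist())
jogto(.58,0.0,.28,np.radians(100))
E
```

```text
cam in tool [ 0.07771263 -0.00095597 -0.1430578 ] view dir [[-3.02212830e-01 -3.26078545e-04  9.53240420e-01]
 [-3.48571458e-04  9.99999912e-01  2.31563565e-04]] 71.57904809395852
top [401.4 248.6]
top [400.9 240.1]
top [401. 232.]
side [302.4 310.4]
side [310.9 306.2]
side [319.3 302.4]
{'top': 3, 'side': 3}
block plugs (array([ 0.46795137, -0.32849303,  0.05375802]), np.float64(0.0021924044310161674)) [[0.4459, -0.327, 0.058], [0.4671, -0.3262, 0.058], [0.4877, -0.3272, 0.058]]
clock 0.35 jog mm [-531.3 -342.2  -48.8] spin -0.587 j6 -0.02
```

```bash
python3 -m jog '[[[-531,-342,-49,-0.587,1],[-531,-342,-49,-0.587,1],[-531,-342,-49,-0.587,1],[-531,-342,-49,-0.587,1],[-531,-342,-49,-0.587,1],[-531,-342,-49,-0.587,1],[-531,-342,-49,-0.587,1],[-531,-342,-49,-0.587,1],[-531,-342,-49,-0.587,1],[-531,-342,-49,-0.587,1],[-531,-342,-49,-0.587,1],[-531,-342,-49,-0.587,1],[-531,-342,-49,-0.587,1],[-531,-342,-49,-0.587,1]]]'
python3 - <<'E'
from h import *
w=cam("wrist","w1"); import pickle; pickle.dump(w,open("w1.pkl","wb"))
jogto(.468,-.327,.20,np.radians(90))
E
```

```text
clock: 2.1
eef_pos: [0.5791, 0.0019, 0.2805]
ee_rot: [-0.088, 0.996, 0.0, -0.0]
wrist_force: [0.3, 0.3, -0.4]
gripper_width: 1.0
grasp_force: 0.0
clock 2.15 jog mm [ 167.1 -304.3   80.4] spin 0.176 j6 -1.76
```

View pics/w1.png

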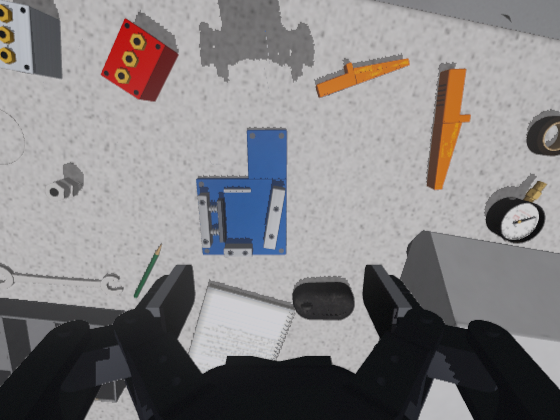

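Wrist view: the fixture plate's corners are at (248,129), (286,129), (287,253), (202,255), (198,178) and the inner corner near (248,178). The large wedge runs from handle end (455,70) to tip (435,188). I'll get the fixture pose from these corners.

```bash
cat >> h.py <<'E'
def rigid(src,dst):
    src,dst=np.asarray(src),np.asarray(dst)[:,:2]; a,b=src-src.mean(0),dst-dst.mean(0)
    yaw=np.arctan2((a[:,0]*b[:,1]-a[:,1]*b[:,0]).sum(),(a*b).sum()); c,s=np.cos(yaw),np.sin(yaw)
    M=np.array([[c,-s],[s,c]]); o=dst.mean(0)-M@src.mean(0)
    return o,yaw,np.linalg.norm(src@M.T+o-dst,axis=1)
def corners(m,guess,win=4):
    g=cv2.GaussianBlur(m,(3,3),0)
    return cv2.cornerSubPix(g,np.array(guess,np.float32).reshape(-1,1,2),(win,win),(-1,-1),(3,50,.01)).reshape(-1,2)
E
python3 - <<'E'
from h import *
import pickle; w=pickle.load(open("w1.pkl","rb"))
cs,m=blobs(w["img"],(105,120,40),(125,255,255),1000)
k=max(cs,key=cv2.contourArea); poly=cv2.approxPolyDP(k,4,True).reshape(-1,2); print(poly.tolist())
f=np.zeros_like(m); cv2.drawContours(f,[k],-1,255,-1)
g=[(248,129),(286,129),(287,253),(202,255),(198,178),(248,178)]
c=corners(f,[min(poly.tolist(),key=lambda p:np.hypot(p[0]-q[0],p[1]-q[1])) for q in g]); print(c.round(1).tolist())
src=np.array([(-128,10),(-128,66),(62,66),(62,-66),(-60,-66),(-60,10)])/1e3
for z in(0,.008,.016):
    o,y,e=rigid(src,plane(w,c,z)); print(z,o.round(4),np.degrees(y).round(2),(e*1e3).round(1))
# wedge
cs,m=blobs(w["img"],(5,150,80),(18,255,255),300)
for k in cs:
    p=cv2.approxPolyDP(k,2.5,True).reshape(-1,2); print("wedge",p.tolist()); print((plane(w,p,.024)[:,:2]*1e3).round(0).tolist())
E
```

```text
[[248, 130], [249, 177], [197, 179], [197, 191], [201, 180], [210, 201], [224, 197], [226, 242], [250, 241], [253, 253], [280, 253], [280, 247], [285, 253], [285, 192], [276, 248], [262, 247], [270, 188], [275, 180], [282, 180], [285, 187], [285, 130]]
[[246.89999389648438, 129.89999389648438], [285.3999938964844, 129.60000610351562], [284.1000061035156, 253.60000610351562], [226.60000610351562, 241.5], [197.1999969482422, 179.39999389648438], [248.10000610351562, 178.10000610351562]]
0 [ 0.6481 -0.0332] 13.09 [ 3.3  6.5 15.4 34.3  4.5  6.3]
0.008 [ 0.6461 -0.0327] 13.09 [ 4.8  8.4 15.6 35.9  3.3  6.4]
0.016 [ 0.6441 -0.0322] 13.09 [ 6.3 10.2 16.1 37.5  2.4  6.6]
wedge [[465, 69], [449, 70], [434, 188], [441, 188], [462, 121], [469, 120], [469, 115], [459, 114]]
[[403.0, 207.0], [408.0, 187.0], [555.0, 219.0], [553.0, 229.0], [463.0, 225.0], [460.0, 234.0], [454.0, 232.0], [455.0, 218.0]]
wedge [[408, 60], [358, 68], [348, 63], [347, 73], [317, 85], [319, 94], [328, 94], [408, 64]]
[[406.0, 133.0], [425.0, 75.0], [422.0, 61.0], [433.0, 63.0], [453.0, 29.0], [463.0, 34.0], [461.0, 45.0], [410.0, 135.0]]
```

```bash
python3 -m jog '[[[167,-304,80,0.176,1],[167,-304,80,0.176,1],[167,-304,80,0.176,1],[167,-304,80,0.176,1],[167,-304,80,0.176,1],[167,-304,80,0.176,1],[167,-304,80,0.176,1],[167,-304,80,0.176,1]]]'
python3 - <<'E'
from h import *
w=cam("wrist","w2"); t=cam("top"); import pickle; pickle.dump(w,open("w2.pkl","wb"))
E
```

```text
clock: 3.15
eef_pos: [0.4684, -0.327, 0.2006]
ee_rot: [0.001, 1.0, 0.0, 0.0]
wrist_force: [-0.1, 0.9, -0.3]
gripper_width: 1.003
grasp_force: 0.0
```

View pics/w2.png

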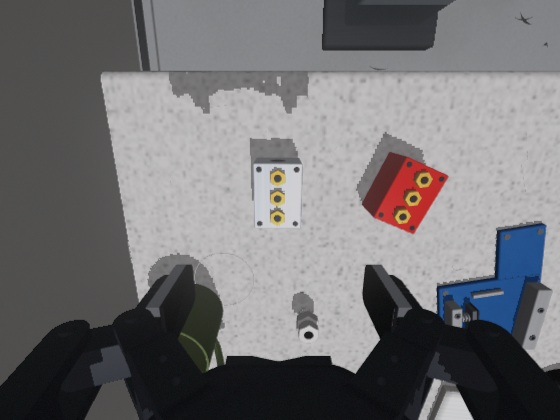

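```bash
python3 - <<'E'
from h import *
import pickle; w=pickle.load(open("w1.pkl","rb")); v=pickle.load(open("w2.pkl","rb")); t=cam("top"); s=cam("side")
def fix(c,box,nm,lo=(105,120,40)):
    cs,m=blobs(c["img"],lo,(125,255,255),5); f=np.zeros_like(m); x0,y0,x1,y1=box; f[y0:y1,x0:x1]=m[y0:y1,x0:x1]
    f=cv2.morphologyEx(f,cv2.MORPH_CLOSE,np.ones((3,3)))
    ys,xs=np.nonzero(f); q=plane(c,np.c_[xs,ys],.008)[:,:2]*1e3
    r=cv2.minAreaRect(q.astype(np.float32)); b=cv2.boxPoints(r); print(nm,np.round(r[0],1),np.round(r[1],1),round(r[2],2)); 
    a=np.radians(r[2]); a=(a+np.pi/4)%(np.pi/2)-np.pi/4
    M=np.array([[np.cos(a),-np.sin(a)],[np.sin(a),np.cos(a)]]); print("  origin",(np.array(r[0])-M@[-33,0]).round(1),"yaw",np.degrees(a).round(2))
fix(w,(190,122,295,262),"w1"); fix(t,(250,140,320,230),"top")
# heights: plate tongue far corner triangulated between w1 and side? use top & w1 centroid of block plugs
def plugs(c,box):
    cs,_=blobs(c["img"],(18,100,90),(32,255,255),3); P=[]
    for k in cs:
        u=np.array(cv2.minEnclosingCircle(k)[0])
        if box[0]<u[0]<box[2] and box[1]<u[1]<box[3]: P.append(u)
    return np.array(P)
p=plugs(v,(255,160,300,235)); q=plugs(t,(390,225,415,260)); r=plugs(s,(290,290,330,320)); print(p.round(1).tolist(),len(q),len(r))
for a,b,c,d in((v,p,t,q),(v,p,s,r),(t,q,s,r)): print(tri(a,a and b.mean(0),c,d.mean(0)))
pp=plane(v,p,.056); print(pp.round(4).tolist(),"dir",np.degrees(np.arctan2(*(pp[0]-pp[-1])[1::-1])))
# bright top-face
m=cv2.inRange(v["img"],(170,170,175),(255,255,255)); m[:, :245]=0;m[:,305:]=0;m[:150]=0;m[235:]=0
print("sat",v["img"][165:225:15,262].tolist(),v["img"][130,350].tolist())
E
```

```text
w1 [617.9 -47.1] [186.3 128.9] 10.48
  origin [650.3 -41.1] yaw 10.48
top [617.8 -45.6] [183.6 125.1] 10.32
  origin [650.3 -39.7] yaw 10.32
[[277.0, 217.0], [277.0, 197.5], [277.2, 177.5]] 1 3
(array([ 0.45089359, -0.3234984 ,  0.09439087]), np.float64(0.01519370390460781))
(array([ 0.46786372, -0.32926203,  0.05478049]), np.float64(0.001637217765572694))
(array([ 0.4545832 , -0.33113172,  0.06354933]), np.float64(0.020011259615024812))
[[0.4879, -0.3291, 0.056], [0.467, -0.329, 0.056], [0.4463, -0.3288, 0.056]] dir -0.4347186376117522
sat [[202, 205, 210], [202, 205, 210], [203, 206, 210], [204, 206, 210]] [179, 177, 178]
```

The fixture is at (650,-40) mm with yaw 10.4°. The block is at (467,-329) mm, yaw about -0.4°, and its plug tops triangulate at about 55 mm, which fits the text. Tool axes here are x=-X and y=+Y, so I descend 182 mm with dx +1.5 and dy -2.

```bash
python3 -m jog '[[[1.5,-2,60,0.007,1],[1.5,-2,120,0.007,1],[1.5,-2,165,0.007,1],[1.5,-2,182,0.007,1],[1.5,-2,182,0.007,1],[1.5,-2,182,0.007,0.4],[1.5,-2,182,0.007,0.4],[1.5,-2,182,0.007,0.4],[1.5,-2,182,0.007,0.4],[1.5,-2,182,0.007,0.4]]]' 60
python3 -m jog '[[[0,0,0,0,0.3],[0,0,0,0,0.3],[0,0,0,0,0.3]]]' 60
```

```text
clock: 4.6
eef_pos: [0.4677, -0.3305, 0.0202]
ee_rot: [0.004, 1.0, -0.001, 0.002]
wrist_force: [-0.5, 0.9, 6.2]
gripper_width: 0.578
grasp_force: 64.3
clock: 4.97
eef_pos: [0.4676, -0.3305, 0.0202]
ee_rot: [0.004, 1.0, -0.001, 0.002]
wrist_force: [0.3, 0.9, 6.8]
gripper_width: 0.572
grasp_force: 64.3
```

```bash
python3 -m jog '[[[0,0,-30,0,0.3],[0,0,-90,0,0.3],[0,0,-90,0,0.3]]]' 80
python3 - <<'E'
from h import *
jogto(.650,-.0395,.11,np.radians(100.4))
E
```

```text
clock: 5.35
eef_pos: [0.4692, -0.332, 0.1131]
ee_rot: [0.004, 1.0, -0.003, 0.004]
wrist_force: [-0.2, 0.2, -4.4]
gripper_width: 0.572
grasp_force: 86.2
clock 5.35 jog mm [-178.2  294.1    2.8] spin -0.190 j6 -2.20
```

```bash
python3 -m jog '[[[-90,147,0,-0.19,0.3],[-178,294,0,-0.19,0.3],[-178,294,0,-0.19,0.3],[-178,294,0,-0.19,0.3],[-178,294,0,-0.19,0.3],[-178,294,0,-0.19,0.3],[-178,294,0,-0.19,0.3],[-178,294,0,-0.19,0.3],[-178,294,0,-0.19,0.3],[-178,294,0,-0.19,0.3]]]'
python3 - <<'E'
from h import *
jogto(.650,-.0395,.04,np.radians(100.4))
w=cam("wrist","w3"); t=cam("top"); import pickle; pickle.dump(w,open("w3.pkl","wb"))
s=cam("side"); im=s["img"][160:280,230:390,::-1]; cv2.imwrite("pics/s3.png",cv2.resize(im,(800,600),interpolation=cv2.INTER_CUBIC))
E
```

```text
clock: 6.6
eef_pos: [0.6467, -0.0385, 0.1083]
ee_rot: [-0.09, 0.996, 0.0, -0.0]
wrist_force: [-0.4, -0.3, -4.8]
gripper_width: 0.572
grasp_force: 85.8
clock 6.60 jog mm [-3.1 -1.6 68.3] spin -0.002 j6 -1.83
```

View pics/w3.png

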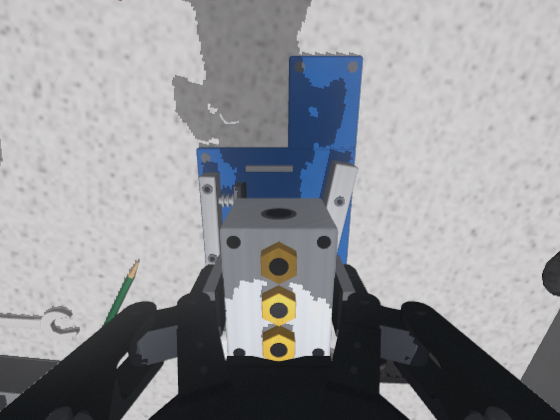

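The wrist view shows the block held square over the nest. Tongue corners are at (290,56) and (362,57), plate corner (197,148), inner corner (290,148), plugs at (278,265), (278,309), (278,347). I'll check the block against the fixture in this same picture.

```bash
python3 - <<'E'
from h import *
import pickle; w=pickle.load(open("w3.pkl","rb"))
m=cv2.inRange(cv2.cvtColor(w["img"],cv2.COLOR_RGB2HSV),(105,110,20),(125,255,255)); m=cv2.morphologyEx(m,cv2.MORPH_CLOSE,np.ones((5,5)))
c=corners(m,[(290,56),(362,57),(290,148),(197,148)],5); print(c.round(1).tolist())
src=np.array([(-128,10),(-128,66),(-60,10),(-60,-66)])/1e3
o,y,e=rigid(src,plane(w,c,.008)); print("fix",o.round(4),np.degrees(y),(e*1e3).round(1))
p=plane(w,[(278.5,265),(278.5,309),(278.5,347)],.143); print((p*1e3).round(1).tolist())
M=np.array([[np.cos(y),np.sin(y)],[-np.sin(y),np.cos(y)]])
print("block in fix mm",((p[:,:2]-o)@M.T*1e3).round(1).tolist(), "tcp in fix",(M@(ctrl.read_state()["eef_pos"][:2]-o)*1e3).round(1))
E
```

```text
[[290.3999938964844, 55.70000076293945], [361.1000061035156, 56.0], [287.20001220703125, 147.39999389648438], [196.89999389648438, 148.0]]
fix [ 0.6516 -0.0401] 10.421091403201464 [1.2 1.8 0.8 1.3]
[[626.7, -42.7, 143.0], [647.8, -38.9, 143.0], [667.9, -35.2, 143.0]]
block in fix mm [[-24.9, 2.0], [-3.5, 1.9], [16.9, 1.9]] tcp in fix [-4.1  2.9]
```

```bash
python3 -m jog '[[[-3.5,-1,20,0,0.3],[-3.5,-1,50,0,0.3],[-3.5,-1,65,0,0.3],[-3.5,-1,72,0,0.3],[-3.5,-1,76,0,0.3],[-3.5,-1,76,0,0.3]]]'; python3 -m jog '[[[0,0,2,0,0.3],[0,0,4,0,0.3],[0,0,4,0,0.3]]]'
```

```text
clock: 7.5
eef_pos: [0.6512, -0.0378, 0.0327]
ee_rot: [-0.09, 0.996, -0.0, 0.001]
wrist_force: [-0.1, 0.5, -4.1]
gripper_width: 0.568
grasp_force: 85.9
clock: 7.88
eef_pos: [0.6509, -0.0378, 0.0285]
ee_rot: [-0.09, 0.996, 0.0, 0.0]
wrist_force: [0.4, 0.1, -3.5]
gripper_width: 0.573
grasp_force: 86.1
```

```bash
python3 -m jog '[[[0,0,1,0,0.3],[0,0,1,0,0.3]]]'; python3 -m jog '[[[0,0,0,0,0.8],[0,0,0,0,1],[0,0,0,0,1],[0,0,0,0,1],[0,0,-30,0,1],[0,0,-80,0,1],[0,0,-140,0,1],[0,0,-200,0,1],[0,0,-200,0,1]]]'
python3 - <<'E'
from h import *
w=cam("wrist","w4"); import pickle; pickle.dump(w,open("w4.pkl","wb"))
jogto(.43,.203,.2,np.radians(102))
E
```

```text
clock: 8.12
eef_pos: [0.6512, -0.0378, 0.0284]
ee_rot: [-0.091, 0.996, -0.0, 0.001]
wrist_force: [-1.6, -0.2, 3.7]
gripper_width: 0.573
grasp_force: 86.8
clock: 9.25
eef_pos: [0.6536, -0.0381, 0.2338]
ee_rot: [-0.09, 0.996, -0.001, 0.006]
wrist_force: [-0.0, 0.6, 0.5]
gripper_width: 1.0
grasp_force: 0.0
clock 9.30 jog mm [175.  277.   28.8] spin -0.028 j6 -1.83
```

View pics/w4.png

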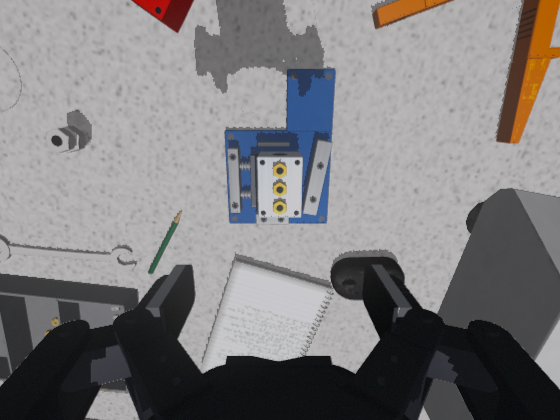

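The block stands in the nest, plugs at (280,170), (280,189), (280,208), between the pad and the angled wall. Next I go over the wedge.

```bash
python3 -m jog '[[[175,277,29,-0.028,1],[175,277,29,-0.028,1],[175,277,29,-0.028,1],[175,277,29,-0.028,1],[175,277,29,-0.028,1],[175,277,29,-0.028,1],[175,277,29,-0.028,1],[175,277,29,-0.028,1]]]'
python3 - <<'E'
from h import *
import pickle; v=pickle.load(open("w4.pkl","rb"))
p=plane(v,[(279.7,170),(279.7,189),(279.7,208)],.065)[:,:2]; y=np.radians(10.42); M=np.array([[np.cos(y),np.sin(y)],[-np.sin(y),np.cos(y)]])
print("block in fix",((p-[.6511,-.0403])@M.T*1e3).round(1).tolist())
w=cam("wrist","w5"); pickle.dump(w,open("w5.pkl","wb")); w1=pickle.load(open("w1.pkl","rb"))
res=[]
for c in(w,w1):
    cs,m=blobs(c["img"],(5,150,80),(18,255,255),300)
    for k in cs:
        q=cv2.approxPolyDP(k,2.5,True).reshape(-1,2); P=plane(c,q,.024)
        if P[:,1].max()>.17: print(q.tolist()); print((P[:,:2]*1e3).round(0).tolist())
E
```

```text
clock: 10.3
eef_pos: [0.4297, 0.2023, 0.198]
ee_rot: [-0.104, 0.995, -0.0, 0.0]
wrist_force: [0.5, 0.3, -0.3]
gripper_width: 1.0
grasp_force: 0.0
block in fix [[-20.9, 2.1], [0.0, 2.1], [21.9, 2.2]]
[[288, 169], [270, 170], [273, 291], [277, 266], [278, 291], [284, 267], [280, 248], [287, 245], [286, 255], [291, 225], [300, 222], [299, 216], [289, 215]]
[[402.0, 207.0], [407.0, 188.0], [556.0, 221.0], [520.0, 219.0], [554.0, 227.0], [520.0, 228.0], [496.0, 218.0], [491.0, 225.0], [504.0, 227.0], [465.0, 224.0], [459.0, 233.0], [452.0, 231.0], [454.0, 219.0]]
[[465, 69], [449, 70], [434, 188], [441, 188], [462, 121], [469, 120], [469, 115], [459, 114]]
[[403.0, 207.0], [408.0, 187.0], [555.0, 219.0], [553.0, 229.0], [463.0, 225.0], [460.0, 234.0], [454.0, 232.0], [455.0, 218.0]]
```

View pics/w5.png

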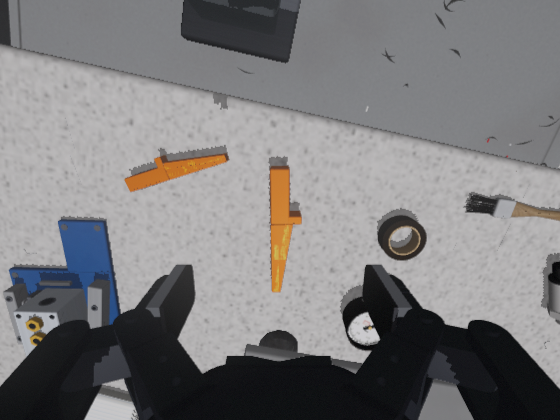

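Wedge corners at z=24 mm agree within 1 mm between the two wrist positions, so the height is confirmed. Its handle middle is at (433.5,203.5) mm, yaw 12.4°. In this view it runs from (279,169) to its tip at (275,291), with the lug at (297,218), clear of the tape and gauge.

```bash
python3 - <<'E'
from h import *
jogto(.4335,.2035,.005,np.radians(102.4))
E
```

```text
clock 10.35 jog mm [ -3.8   0.6 193.1] spin -0.009 j6 -1.36
```

```bash
python3 -m jog '[[[-4,0.5,60,-0.009,1],[-4,0.5,120,-0.009,1],[-4,0.5,170,-0.009,1],[-4,0.5,189,-0.009,0.6],[-4,0.5,192,-0.009,0.6],[-4,0.5,192,-0.009,0.4],[-4,0.5,192,-0.009,0.3],[-4,0.5,192,-0.009,0.1],[-4,0.5,192,-0.009,0.1],[-4,0.5,192,-0.009,0.1],[-4,0.5,192,-0.009,0.1]]]' 60
```

```text
clock: 11.72
eef_pos: [0.4336, 0.2047, 0.0076]
ee_rot: [-0.109, 0.994, 0.0, 0.002]
wrist_force: [0.9, -1.5, 6.1]
gripper_width: 0.244
grasp_force: 59.5
```

```bash
python3 -m jog '[[[0,0,-30,0,0.1],[0,0,-80,0,0.1],[0,0,-80,0,0.1]]]' 80
python3 - <<'E'
from h import *
y=np.radians(10.42); M=np.array([[np.cos(y),-np.sin(y)],[np.sin(y),np.cos(y)]])
t=M@[-.1695,.040]+[.6511,-.0403]; print(t)
jogto(*t,.09,np.radians(100.42))
E
```

```text
clock: 12.1
eef_pos: [0.435, 0.2056, 0.0899]
ee_rot: [-0.109, 0.994, 0.001, 0.004]
wrist_force: [-0.1, -0.6, -1.3]
gripper_width: 0.237
grasp_force: 78.4
[ 0.47716083 -0.03161585]
clock 12.10 jog mm [  10.2 -240.7   -0.7] spin 0.037 j6 -1.37
```

```bash
python3 -m jog '[[[10,-60,0,0.037,0.1],[10,-120,0,0.037,0.1],[10,-180,0,0.037,0.1],[10,-240,0,0.037,0.1],[10,-240,0,0.037,0.1],[10,-240,0,0.037,0.1],[10,-240,0,0.037,0.1]]]'
python3 - <<'E'
from h import *
import pickle
w=cam("wrist","w6"); pickle.dump(w,open("w6.pkl","wb"))
jogto(.47716,-.0316,.0166,np.radians(100.42))
E
```

```text
clock: 12.98
eef_pos: [0.474, -0.0308, 0.0859]
ee_rot: [-0.091, 0.996, 0.0, -0.001]
wrist_force: [0.2, 0.8, -0.2]
gripper_width: 0.238
grasp_force: 78.8
clock 13.03 jog mm [-2.8 -1.5 69.4] spin 0.002 j6 -1.84
```

View pics/w6.png

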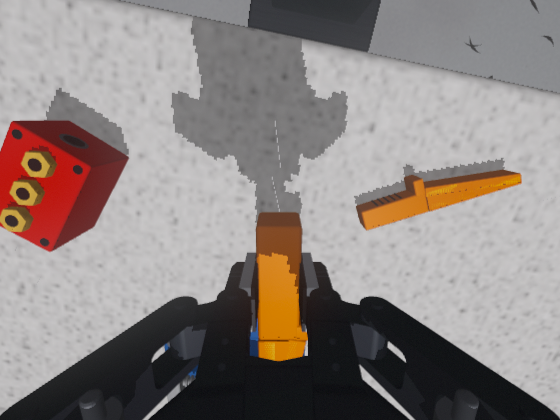

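The wedge is held squarely: handle end bottom edge at row 213, columns 258–300, lug at (305,335). I'll check the offset of the handle end from the TCP.

```bash
python3 - <<'E'
from h import *
import pickle
w=pickle.load(open("w6.pkl","rb")); p=plane(w,[(258,212.5),(300.5,212.5)],.0783)
s=ctrl.read_state(); print((R.from_quat(s["ee_rot"]).inv().apply(p-s["eef_pos"])*1e3).round(1))
q=plane(w,[(257,240),(258.5,330),(300,240),(303,325)],.1023); print((R.from_quat(s["ee_rot"]).inv().apply(q-s["eef_pos"])*1e3).round(1))
E
```

```text
[[ 29.9 -11.7   7.8]
 [ 29.9  11.4   7.8]]
[[ 24.  -10.7 -16.3]
 [-27.1 -11.1 -16.3]
 [ 24.    9.6 -16.2]
 [-24.   12.2 -16.3]]
```

```bash
python3 -m jog '[[[-2.5,-1.5,30,0,0.1],[-2.5,-1.5,55,0,0.1],[-2.5,-1.5,66,0,0.1],[-2.5,-1.5,69,0,0.1],[-2.5,-1.5,69,0,0.1]]]'
cat > fx.py <<'E'
from h import *
s=ctrl.read_state(); y=np.radians(10.42); M=np.array([[np.cos(y),np.sin(y)],[-np.sin(y),np.cos(y)]])
p=M@(s["eef_pos"][:2]-[.6511,-.0403])*1e3; d=-(p[0]+35+50)
f=M@s["wrist_force"][:2]; ty=R.from_quat(s["ee_rot"]).apply([0,1,0])
print("d",d.round(1),"y",p[1].round(1),"wall-contact y",(31+d/6).round(1),"z",s["eef_pos"][2].round(4),"F fix",f.round(1),s["wrist_force"][2].round(1),"yaw err deg",(np.degrees(np.arctan2(ty[1],ty[0]))-100.42).round(2),"clock",s["clock"])
E
python3 fx.py
```

```text
clock: 13.65
eef_pos: [0.4779, -0.0328, 0.0178]
ee_rot: [-0.091, 0.996, -0.0, 0.001]
wrist_force: [0.5, -0.0, -1.6]
gripper_width: 0.235
grasp_force: 78.7
d 84.0 y 38.7 wall-contact y 45.0 z 0.0178 F fix [ 0.5 -0.1] -1.6 yaw err deg -0.0 clock 13.65
```

```bash
python3 -m jog '[[[-12,0.5,0,0,0.1],[-24,0.8,1,0,0.1],[-30,0,1.5,0,0.1],[-36,-0.8,1.5,0,0.1],[-42,-1.6,1.5,0,0.1],[-42,-1.6,1.5,0,0.1]]]'; python3 fx.py
```

```text
clock: 14.4
eef_pos: [0.5198, -0.0271, 0.0159]
ee_rot: [-0.09, 0.996, -0.0, 0.0]
wrist_force: [-0.4, 0.1, 0.2]
gripper_width: 0.243
grasp_force: 78.8
d 41.8 y 36.7 wall-contact y 38.0 z 0.0159 F fix [-0.4  0.1] 0.2 yaw err deg -0.04 clock 14.4
```

```bash
python3 -m jog '[[[-6,-0.7,0,0,0.1],[-12,-1.4,0,0,0.1],[-17,-2.1,0,0,0.1],[-22,-2.9,0,0,0.1],[-22,-2.9,0,0,0.1]]]'; python3 fx.py
```

```text
clock: 15.02
eef_pos: [0.542, -0.0257, 0.0158]
ee_rot: [-0.091, 0.996, 0.0, 0.001]
wrist_force: [-0.7, 3.3, -0.2]
gripper_width: 0.232
grasp_force: 79.0
d 19.7 y 34.1 wall-contact y 34.3 z 0.0158 F fix [-0.1  3.4] -0.2 yaw err deg -0.03 clock 15.025
```

```bash
python3 -m jog '[[[-5,-0.8,0,0,0.1],[-10,-1.6,0,0,0.1],[-14,-2.3,0,0,0.1],[-17,-2.8,0,0,0.1],[-17,-2.8,0,0,0.1]]]'; python3 fx.py; python3 -m jog '[[[-2,-0.3,0,0,0.1],[-4,-0.5,0,0,0.1],[-4,-0.5,0,0,0.1]]]'; python3 fx.py
```

```text
clock: 15.65
eef_pos: [0.5574, -0.0251, 0.0157]
ee_rot: [-0.09, 0.996, 0.001, -0.001]
wrist_force: [-3.6, 5.0, 1.9]
gripper_width: 0.234
grasp_force: 79.3
d 4.4 y 31.9 wall-contact y 31.7 z 0.0157 F fix [-2.6  5.6] 1.9 yaw err deg -0.06 clock 15.65
clock: 16.02
eef_pos: [0.5608, -0.0249, 0.0158]
ee_rot: [-0.09, 0.996, 0.001, -0.002]
wrist_force: [-6.1, 4.4, 3.1]
gripper_width: 0.237
grasp_force: 79.4
d 1.0 y 31.5 wall-contact y 31.2 z 0.0158 F fix [-5.2  5.4] 3.1 yaw err deg -0.07 clock 16.025
```

```bash
python3 -m jog '[[[-2,-0.2,0,0,0.1],[-3,-0.2,0,0,0.1],[-3,-0.2,0,0,0.1]]]' 100; python3 fx.py; python3 -m jog '[[[-2,0,0,0,0.1],[-4,0,0,0,0.1],[-4,0,0,0,0.1]]]'; python3 fx.py
```

```text
clock: 16.4
eef_pos: [0.5626, -0.0248, 0.0158]
ee_rot: [-0.09, 0.996, 0.001, -0.003]
wrist_force: [-8.4, 3.5, 6.1]
gripper_width: 0.228
grasp_force: 98.4
d -0.8 y 31.3 wall-contact y 30.9 z 0.0158 F fix [-7.6  5. ] 6.1 yaw err deg -0.07 clock 16.4
clock: 16.77
eef_pos: [0.5627, -0.0247, 0.0157]
ee_rot: [-0.09, 0.996, 0.001, -0.007]
wrist_force: [-16.3, -0.0, 13.8]
gripper_width: 0.229
grasp_force: 99.3
d -0.9 y 31.3 wall-contact y 30.9 z 0.0157 F fix [-16.1   2.9] 13.8 yaw err deg -0.04 clock 16.775
```

```bash
python3 -m jog '[[[-3,0,0,0,0.1],[-3,0,0,0,0.1]]]'; python3 fx.py; python3 -m jog '[[[4,0,0,0,0.1],[7,0,0,0,0.1],[7,0,0,0,0.1]]]';python3 fx.py
```

```text
clock: 17.02
eef_pos: [0.5628, -0.0247, 0.0157]
ee_rot: [-0.091, 0.996, 0.001, -0.01]
wrist_force: [-23.9, -1.7, 19.4]
gripper_width: 0.228
grasp_force: 100.0
d -0.9 y 31.3 wall-contact y 30.8 z 0.0157 F fix [-23.8   2.7] 19.4 yaw err deg -0.02 clock 17.025
clock: 17.4
eef_pos: [0.5627, -0.0249, 0.0158]
ee_rot: [-0.09, 0.996, 0.001, -0.003]
wrist_force: [-8.2, 3.6, 5.8]
gripper_width: 0.233
grasp_force: 98.4
d -0.9 y 31.1 wall-contact y 30.9 z 0.0158 F fix [-7.4  5.1] 5.8 yaw err deg -0.08 clock 17.4
```

```bash
python3 -m jog '[[[2,0,0,0,0.3],[2,0,0,0,0.6],[2,0,0,0,0.8],[2,0,0,0,0.8],[2,0,-10,0,0.8],[2,0,-50,0,0.8],[20,0,-110,0,0.8],[40,0,-170,0,0.8],[40,0,-200,0,0.8],[40,0,-200,0,0.8],[40,0,-200,0,0.8]]]'
python3 - <<'E'
from h import *
import pickle
w=cam("wrist","w7"); pickle.dump(w,open("w7.pkl","wb")); t=cam("top","t7")
cv2.imwrite("pics/c7.png",cv2.resize(w["img"][80:320,160:400,::-1],(600,600),interpolation=cv2.INTER_CUBIC))
E
```

```text
clock: 18.77
eef_pos: [0.5255, -0.0322, 0.2153]
ee_rot: [-0.09, 0.996, 0.0, -0.001]
wrist_force: [-0.2, -0.3, -0.5]
gripper_width: 0.797
grasp_force: 0.0
```

View pics/c7.png

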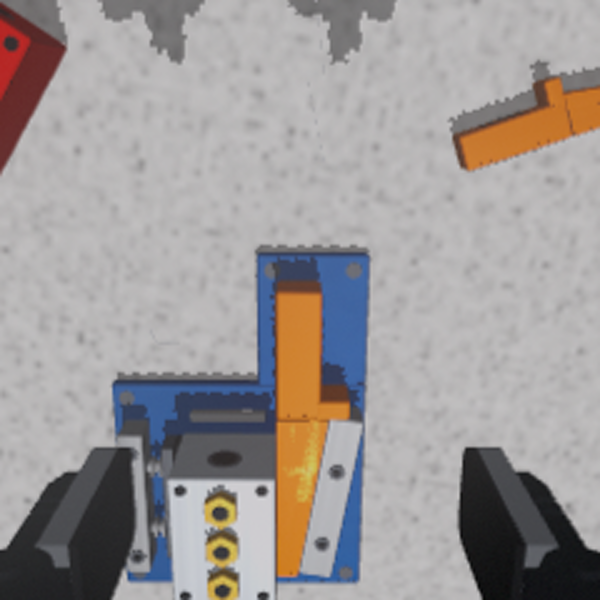

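The crop shows the wedge home: its lug at (335,410) meets the wall's front end at (343,420), its tip lies along the wall, and its flat face is tight against the block, which bears on the pad. The gripper is clear, so I'm handing the job in.

```bash
python3 -c "
from station import ctrl
print(ctrl.close_job())"
```

```text
the job is handed in; nothing more can be done
None
```

The job is handed in at about 19 s: the aluminium block is in the nest against the pad, and the large orange wedge is driven home with its lug on the wall end. A hard push moved it no further. Only the block and wedge were handled.

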